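# Clear the jammed tin magazine

## Task

Two round tins have jammed side by side at the mouth of the wooden magazine. Nudge one of them well back from the mouth, then slide both, one behind the other, past the sprung roller until you feel the closed-up row press home against the end stop. Keep the tins flat on the magazine's floor, never lift them, push them gently (never above 20 N), and leave the other things on the bench alone.

Things in the scene. Friction and masses are not known exactly. Their poses are not given: they have to be found in the camera images.
- magazine: shallow open wooden tray fixed to the bench, 415 x 172 x 34 mm. Origin: on the bench, mid-width, at the mouth between chamber and lane; y along it towards the lane, x across, z up. Floor 8 mm above the bench; waxed, slippery (friction 0.2) walls 26 mm over it. Chamber: y -0.197 to 0, inner walls x = +-0.074, straight shoulders from (x +-0.074, y -0.051) to the mouth corners (x +-0.038, y 0)
- stop_holder: steel bar fixed across the far end of the lane (8 mm floor, inner walls x = +-0.038 in the magazine's frame), origin on the lane floor at y = 0.204. It carries the end stop, a 6 mm steel plate across the lane. The stop is clamped with its face anywhere from y = 0.158 to 0.188 and this setting is NOT measured: find it by feel. With the row home the tin centres are 36 and 109 mm before that face
- roller_rest (a point): rest place of the axis of an upright steel roller, 16 mm diameter, x = 0.036, y = 0.025 in the magazine's frame; it stands 10 mm into the lane from the +x side and is sprung: it yields in +x as a tin is pressed past (4 to 6 N sideways, some 3 to 12 N along the lane), then closes behind the tin
- tin_a_center (a point): a round flat tin with dark blue lid, 28 mm high, 70 to 150 g: lid (top 10 mm) 72.4 mm in diameter, tin below it 70 mm. Point: its centre, 14 mm over its underside. Two alike, either may go first. Start: side by side, touching, on the magazine floor (x = +0.037 / -0.037, y = -0.061 in its frame), each against its shoulder; pushed forward they only wedge
- tin_b_center (a point): the other tin: a round flat tin with dark blue lid, 28 mm high, 70 to 150 g: lid (top 10 mm) 72.4 mm in diameter, tin below it 70 mm. Point: its centre, 14 mm over its underside. Two alike, either may go first. Start: side by side, touching, on the magazine floor (x = +0.037 / -0.037, y = -0.061 in its frame), each against its shoulder; pushed forward they only wedge
- follower (a joint): aluminium backing plate across the chamber behind the tins, 144 mm wide, 12 thick, 26 high; slides stiffly along y (about 3 N), stays where left. 0: front face at y = -0.098 in the magazine's frame; grows as it is pushed back (-y), to its end of travel at 0.085 m. Start 0.002 to 0.010. A tin nudged back pushes it along; it may be left anywhere
- follower_face (a point): centre of the plate's front face (towards the tins), 14 mm over the magazine floor
- sanding_block: bystander: cork sanding block, 67x112x30 mm, origin under its centre
- block_plane: bystander: block plane, 42x155x60 mm, origin under its centre
- brace_offcut: bystander: square wooden stick, 16x130x12 mm, origin under its centre
Things that resemble listed ones, but are neither listed nor needed, are in the scene too. Leave any orange look-alike of the part that bears tin_a_center alone.

How it is judged:
By the outcome, as a careful person would: the job done as asked, in the order asked, and still so for the second after the job is handed in, with the robot touching nothing.
It also fails if it takes over 72 s, if anything falls off the work surface, if the arm or the gripper's body presses on something with over 40 N, if the wrist force passes 120 N, or if a joint passes its speed limit or range.

## Robot

A 6-joint arm with a two-finger parallel gripper is mounted at the origin on a cart in front of the work surface, level with it; the furniture and walls round the work are solid. World frame = base frame: x ahead of the robot, y to its left, z up, the work surface at z = 0. Lengths are in m, angles in rad, forces in N, time in s.
With the tool pointing down it reaches from about 0.3 to 0.775 m from the base axis. Payload 14.6 kg.
Tool frame: the origin (TCP) lies between the finger pads; the fingertips stand 17 mm ahead of it and the grasp point (between the pads) lies 2 mm behind it; z points along the fingers, x is the direction in which the jaws open and shut, and the axes are right-handed (so a half turn about z gives the same grasp; the last joint's range is limited). The gripper opens to 94 mm and grips with 3 to 60 N. Pads are 16 mm wide; open, the fingers measure 119 mm over their backs; the gripper's body (75 mm by 177 mm) begins 78 mm behind the grasp point.
Start: joints at [1.278, 0.3, 1.521, -0, 1.321, -0.067], TCP at [0.123, 0.536, 0.222] pointing down, gripper open.
Joint ranges: [-3.03, 3.03], [-0.79, 2.21], [0.23, 2.52], [-1.04, 4.18], [0, 3.07], [-2.55, 2.55]. Speed limits (rad/s): [2.22, 2.22, 2.57, 3.14, 3.14, 3.14].

## Interface

Orientations are given as a rotation vector (axis times angle).
In Python, from workcell import arm gives the robot as it stands.
- The arm moves only by the tool play_rows, never from a script. Its argument "motion" is a list that holds one entry, the list of rows, each a list of 4 numbers: the shift along the world's x, y, z in mm, then the turn about the world's z in rad. In form: [[[tx, ty, tz, turn], ...]]. A call has exactly 5 rows; each row is the pose to reach, as a shift and turn from the pose measured when the call began; what a row does not reach only later rows make up. A row lasts 1/12 s, in which the tool goes at most 41.7 mm and 7.16 degrees, less where a joint would pass 70% of its speed; a pose out of reach is approached as far as the arm can. A call with a gripper value outside its range is refused whole. "grip" is the opening in per cent of the stroke, from 0 (shut) to 100 (fully open), set as the call begins (left out, the last holds). The fingers move at their own pace and stop on an object; "newtons" is the grip in N (left out, the last holds). Time passes only in rows, so rows that repeat a pose let the fingers close, or fill a call up. It gives the time, the measured TCP pose, the force and the opening at its end, in the units of the state.
- arm.read_state(): the state, without advancing time (a new reading comes with each control period).
- arm.read_camera(name): name is "scene" or "side" or "wrist"; returns a dict with "image" (384x512x3 uint8, red, green, blue), "camera_matrix" (3x3 intrinsics, pixels), "k1" (the pictures are not rectified: a ray, as slopes to the right and down, at radius r is drawn at 1 + k1 r^2 times it, then the intrinsics apply), "T" (4x4, takes a point from camera to world coordinates). Camera axes: x right, y up, looking along -z (the intrinsics and any distortion apply to the point x, -y, -z); pixel columns grow to the right and rows downward; lengths in m; the calibration is good to about 2 mm. A picture is of the moment at which its call begins. There is no depth.
- arm.job_done(): hands the job in, once; it reports no verdict.
Trained networks look in the newest picture that a camera, given by its name, has taken for a name from the list of things; names that differ only in an ending like _2 or _b are one class to them, and where a whole thing is asked for, a point or a joint stands for the part that bears it (a point fixed in the world has none). Each returns a list of dicts, best first, with "score" (0 to 1); they miss things now and then, are a little off and sometimes report something else, mostly with a low value. They report only what shows in the picture. A call takes as long as a camera call. They do not tell look-alikes from the thing itself.
- arm.recognise(camera, label): "extent" ([left, top, width, height] as shares, 0 to 1, of the picture: columns of its width, rows of its height, round what is visible of it).
- arm.tip_of(camera, label): "at" ([column, row] as shares, 0 to 1, of the picture: columns of its width, rows of its height: a listed point, or the origin of a listed thing).
The state is a dict: "time": time; "joint_pos": joint angles; "qd": joint speeds; "joint_torque": joint torques, N m; "ee_pos": TCP position; "eef_rot": TCP orientation; "wrist_force": force on the tool from outside, world axes, zero at the start; "moment": the same for the moment, N m; "width": finger opening in m.
Only numpy, scipy, OpenCV 4.12 (cv2) and the standard library are available. Lean on these libraries where they do the work, as an engineer would, in place of code of your own. Each camera call takes 0.05 s, during which the arm holds its last target.

## Working session

There is one attempt and no reset: what is moved stays moved. The work goes in short steps, Python scripts to look and compute and a tool call to move; the robot and the scene stay as the last step left them, time stands still between calls to the robot, and variables do not carry over. Pictures are saved under pics/ and viewed, and the job is handed in when it is done.

Besides the shell and the picture viewer there is one more tool, called after "Emit:" in YAML: its name, and indented under it one key for each argument. play_rows: Moves the arm, as the interface text tells. Its arguments: {"type":"object","properties":{"motion":{"type":"array"},"grip":{"type":"number"},"newtons":{"type":"number"}},"required":["motion"]}

```bash
mkdir -p pics; cat > h.py <<'E'
import numpy as np, cv2
from workcell import arm
def ray(c,px):
    K=np.array(c["camera_matrix"]);k=c["k1"];T=np.array(c["T"])
    d=np.array([(px[0]-K[0,2])/K[0,0],(px[1]-K[1,2])/K[1,1]]);u=d.copy()
    for _ in range(30): u=d/(1+k*(u@u))
    return T[:3,3],T[:3,:3]@np.array([u[0],-u[1],-1.])
def atz(c,px,z):
    o,d=ray(c,px); return o+d*(z-o[2])/d[2]
def proj(c,P):
    K=np.array(c["camera_matrix"]);k=c["k1"];T=np.array(c["T"])
    p=T[:3,:3].T@(np.array(P)-T[:3,3]); u=np.array([p[0],-p[1]])/-p[2]; u=u*(1+k*(u@u))
    return np.array([K[0,0]*u[0]+K[0,2],K[1,1]*u[1]+K[1,2]])
def save(c,name,crop=None,s=1):
    im=c["image"][:,:,::-1]
    if crop: im=im[crop[1]:crop[3],crop[0]:crop[2]]
    cv2.imwrite("pics/"+name,cv2.resize(np.ascontiguousarray(im),None,fx=s,fy=s,interpolation=cv2.INTER_CUBIC))
E
python3 - <<'E'
from h import *
for n in ["scene","side","wrist"]:
    c=arm.read_camera(n); save(c,n+"0.png"); print(n,np.round(c["T"],3).tolist(),c["k1"])
    import pickle; pickle.dump(c,open(n+"0.pkl","wb"))
    for l in ["magazine","stop_holder","tin_a_center","roller_rest","follower_face"]:
        for r in arm.tip_of(n,l): print(n,l,np.round(np.array(r["at"])*[512,384],1),round(r["score"],2))
s=arm.read_state();print({k:np.round(v,3).tolist() for k,v in s.items()})
E
```

```text
scene [[0.661, 0.492, -0.567, -0.084], [-0.75, 0.42, -0.511, -0.678], [-0.013, 0.763, 0.646, 0.845], [0.0, 0.0, 0.0, 1.0]] -0.0655744823503989
scene magazine [221.1 208.6] 0.62
scene stop_holder [160.3 175.6] 0.75
scene tin_a_center [214.5 157.3] 0.75
scene tin_a_center [255.6 162.4] 0.72
scene tin_a_center [252.1 202.1] 0.66
scene tin_a_center [162.7 174.5] 0.3
scene roller_rest [222.  191.9] 0.63
scene follower_face [253.4 219.1] 0.83
side [[-0.995, -0.084, 0.061, 0.659], [0.103, -0.762, 0.639, 0.684], [-0.007, 0.642, 0.767, 0.93], [0.0, 0.0, 0.0, 1.0]] -0.07583420700700899
side magazine [278.2 217. ] 0.89
side stop_holder [259.5 144.7] 0.69
side stop_holder [288.  280.2] 0.54
side tin_a_center [263.  200.3] 0.78
side tin_a_center [215.3 237.1] 0.75
side tin_a_center [233.4 262.5] 0.69
side tin_a_center [279.2 219.9] 0.65
side roller_rest [265.7 224.4] 0.89
side roller_rest [269.6 189.6] 0.2
side follower_face [269.8 188.2] 0.88
wrist [[0.224, -0.941, -0.253, 0.05], [0.975, 0.216, 0.058, 0.552], [0.0, -0.259, 0.966, 0.384], [0.0, 0.0, 0.0, 1.0]] 0.02277829084532834
{'time': 0.9, 'joint_pos': [1.278, 0.3, 1.521, -0.0, 1.321, -0.067], 'qd': [0.001, -0.001, 0.001, 0.0, -0.0, -0.0], 'joint_torque': [-0.0, -53.166, -35.292, 0.071, 0.021, 0.0], 'ee_pos': [0.123, 0.536, 0.222], 'eef_rot': [2.458, 1.957, -0.0], 'wrist_force': [0.011, -0.739, -0.522], 'moment': [0.064, 0.006, 0.028], 'width': 0.094}
```

View pics/scene0.png

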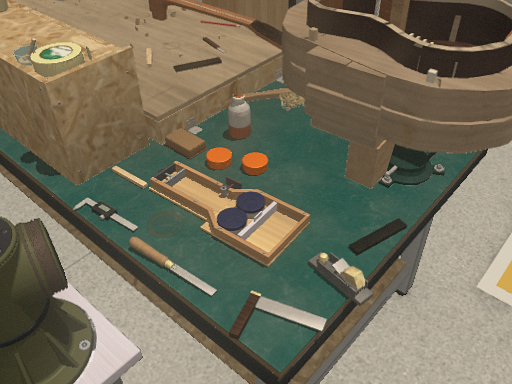

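View pics/side0.png

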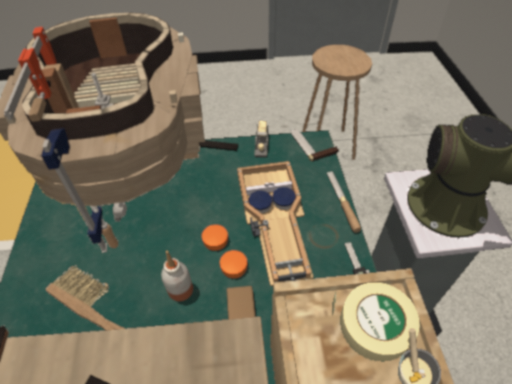

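```bash
python3 - <<'E'
from h import *
import pickle
c=pickle.load(open("scene0.pkl","rb"));save(c,"sc_crop.png",(130,110,330,260),4)
c=pickle.load(open("side0.pkl","rb"));save(c,"si_crop.png",(180,120,380,270),4)
E
```

```text
(no output)
```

View pics/sc_crop.png

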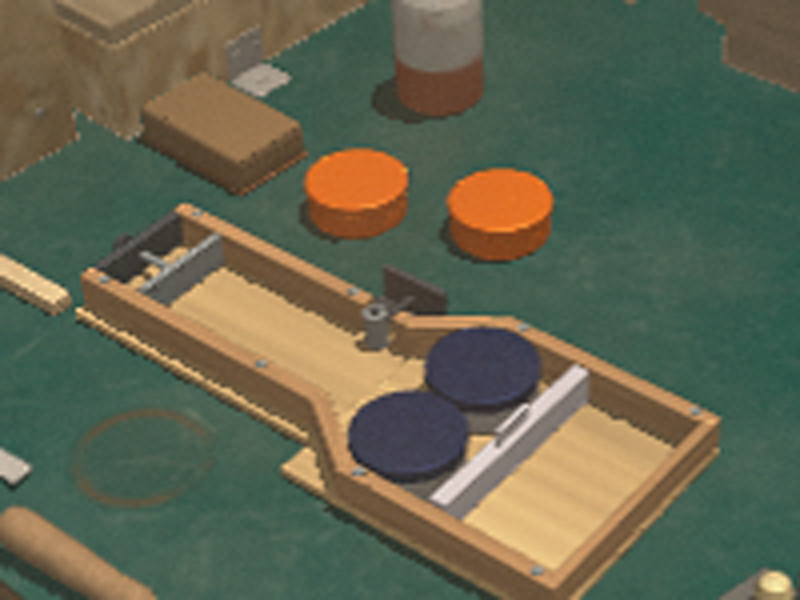

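View pics/si_crop.png

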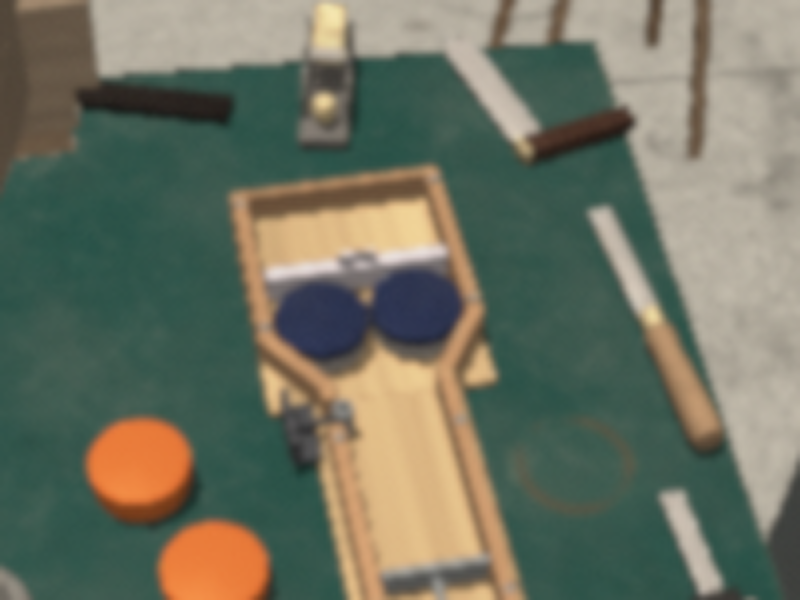

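```bash
cat > fit.py <<'E'
from h import *
import pickle
from scipy.optimize import least_squares
sc=pickle.load(open("scene0.pkl","rb"));si=pickle.load(open("side0.pkl","rb"))
def S(x,y):return np.array([x/4+130-.375,y/4+110-.375])
def D(x,y):return np.array([x/4+180-.375,y/4+120-.375])
obs=[(sc,(.086,-.209,.034),S(718,418)),(sc,(-.086,-.209,.034),S(545,590)),(sc,(.05,.206,.034),S(183,207)),(sc,(-.05,.206,.034),S(84,272)),
(si,(.086,-.209,.034),D(233,192)),(si,(-.086,-.209,.034),D(437,168))]
for c,n in((sc,"scene"),(si,"side")):
    im=c["image"].astype(int); m=((im[:,:,2]>im[:,:,0]+15)&(im[:,:,2]>im[:,:,1]+15)&(im.sum(2)<260)).astype(np.uint8)
    if n=="side": m[:, :230]=0
    k,l,st,ce=cv2.connectedComponentsWithStats(m)
    for i in range(1,k):
        if st[i,4]>40: print(n,ce[i],st[i])
tp={"scene":[(.037,S(483,367)),(-.037,S(408,435))],"side":[(.037,D(322,319)),(-.037,D(417,304))]}
for c,n in((sc,"scene"),(si,"side")):
    for x,p in tp[n]: obs.append((c,(x,-.061,.036),p)); print(n,x,atz(c,p,.036))
def W(q,P):
    ca,sa=np.cos(q[2]),np.sin(q[2]);return np.array([q[0]+ca*P[0]-sa*P[1],q[1]+sa*P[0]+ca*P[1],P[2]])
def f(q): return np.concatenate([proj(c,W(q,P))-p for c,P,p in obs])
if __name__=="__main__":
    r=least_squares(f,[.45,.2,0.1],loss="soft_l1"); r2=least_squares(f,[.45,.2,1.5],loss="soft_l1"); r=min(r,r2,key=lambda r:r.cost)
    print(r.x,r.cost); print(np.round(r.fun.reshape(-1,2),1))
    q=r.x
    for nm,P in dict(roller=(.036,.025,.034),follower=(0,-.105,.034),stop=(0,.173,.03),end=(0,.2,.034),tinA=(.037,-.061,.036),tinB=(-.037,-.061,.036)).items(): print(nm,W(q,P),proj(sc,W(q,P)),proj(si,W(q,P)))
E
python3 fit.py
```

```text
scene [252.07048458 200.97356828] [239 192  25  19 227]
scene [238.94949495 218.09090909] [230 208  16  20  99]
side [271.72459016 197.6442623 ] [250 187  45  22 610]
scene 0.037 [ 0.57969981 -0.06067654  0.036     ]
scene -0.037 [ 0.50562224 -0.06729063  0.036     ]
side 0.037 [ 0.5830876  -0.05562036  0.036     ]
side -0.037 [ 0.50995767 -0.06246919  0.036     ]
[0.541143   0.0025502  0.06680355] 8.042799728129364
[[ 1.7  0.2]
 [ 2.2  0.4]
 [ 0.9 -1.9]
 [-1.1  0.3]
 [-0.2 -0.4]
 [ 0.6 -1. ]
 [-0.8 -1.3]
 [-1.2 -1.8]
 [ 0.3 -0.1]
 [ 0.6  0.4]]
roller [0.57539385 0.02989757 0.034     ] [222.91238243 187.46817997] [265.9559179  222.35136005]
follower [ 0.54815216 -0.1022156   0.034     ] [254.51944743 216.21440234] [269.75335629 187.33235789]
stop [0.52959458 0.17516432 0.03      ] [172.0258253  174.21898941] [289.41666161 265.59148652]
end [0.52779222 0.20210409 0.034     ] [164.72039284 169.31920096] [291.76763611 273.74462554]
tinA [ 0.58213246 -0.05584385  0.036     ] [249.57722551 200.03070415] [260.43286713 199.29158883]
tinB [ 0.50829752 -0.06078363  0.036     ] [230.41960881 216.5548416 ] [284.49864405 196.00129952]
```

View pics/wrist0.png

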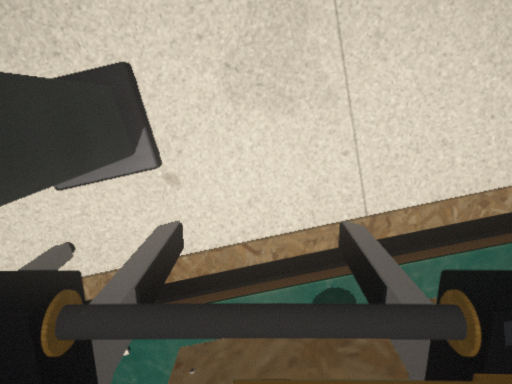

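```bash
python3 - <<'E'
from fit import *
P=atz(sc,(80,182),0);print(P)
for p in[(80,182),(145,130)]:
    P=atz(sc,p,0);print(P,[(z,proj(sc,P+[0,0,z]).round()) for z in(.1,.15,.2,.25)])
for z in (.12,.16,.2): print(z,[atz(si,p,z)[:2].round(2) for p in[(273,285),(415,272),(450,383)]],[atz(sc,p,z)[:2].round(2) for p in[(130,45),(70,110)]])
E
```

```text
scene [252.07048458 200.97356828] [239 192  25  19 227]
scene [238.94949495 218.09090909] [230 208  16  20  99]
side [271.72459016 197.6442623 ] [250 187  45  22 610]
scene 0.037 [ 0.57969981 -0.06067654  0.036     ]
scene -0.037 [ 0.50562224 -0.06729063  0.036     ]
side 0.037 [ 0.5830876  -0.05562036  0.036     ]
side -0.037 [ 0.50995767 -0.06246919  0.036     ]
[3.64547499e-01 3.74663589e-01 1.11022302e-16]
[3.64547499e-01 3.74663589e-01 1.11022302e-16] [(0.1, array([ 71., 152.])), (0.15, array([ 66., 137.])), (0.2, array([ 61., 120.])), (0.25, array([ 55., 102.]))]
[0.64400321 0.43959301 0.        ] [(0.1, array([140., 102.])), (0.15, array([137.,  87.])), (0.2, array([134.,  72.])), (0.25, array([131.,  55.]))]
0.12 [array([0.59, 0.27]), array([0.25, 0.28]), array([0.26, 0.53])] [array([0.85, 0.76]), array([0.47, 0.53])]
0.16 [array([0.59, 0.29]), array([0.27, 0.3 ]), array([0.28, 0.54])] [array([0.8 , 0.68]), array([0.44, 0.46])]
0.2 [array([0.6 , 0.31]), array([0.29, 0.32]), array([0.3 , 0.55])] [array([0.75, 0.6 ]), array([0.41, 0.4 ])]
```

Emit:
play_rows:
  motion:
    - [[14,-38,10,-0.11],[28,-76,20,-0.22],[42,-114,30,-0.33],[56,-152,40,-0.44],[70,-190,50,-0.55]]
  grip: 0
  newtons: 20

```text
time: 1.32
ee_pos: [0.1931, 0.3444, 0.2727]
eef_rot: [-2.9, -1.209, -0.0]
wrist_force: [-0.1, -0.2, -0.4]
width: 0.064
```

Emit:
play_rows:
  motion:
    - [[18,-37,0,-0.11],[36,-74,0,-0.22],[54,-111,0,-0.33],[72,-148,0,-0.44],[90,-185,0,-0.55]]

```text
time: 1.73
ee_pos: [0.2832, 0.1576, 0.2731]
eef_rot: [-3.12, -0.369, -0.002]
wrist_force: [1.0, 0.1, 0.7]
width: 0.0306
```

Emit:
play_rows:
  motion:
    - [[34,-22,0,-0.06],[68,-44,0,-0.12],[102,-66,0,-0.18],[136,-88,0,-0.18],[170,-110,0,-0.18]]

```text
time: 2.15
ee_pos: [0.4547, 0.0458, 0.2731]
eef_rot: [-3.14, -0.085, -0.003]
wrist_force: [0.2, 1.9, 0.4]
width: 0.0008
```

Emit:
play_rows:
  motion:
    - [[29,-5,0,0.013],[58,-10,0,0.013],[88,-16,0,0.013],[88,-16,0,0.013],[88,-16,0,0.013]]

```text
time: 2.57
ee_pos: [0.5432, 0.0295, 0.2721]
eef_rot: [-3.14, -0.104, -0.001]
wrist_force: [-0.2, 0.7, -0.6]
width: 0.0002
```

```bash
python3 - <<'E'
from h import *
import pickle
c=arm.read_camera("wrist");save(c,"w1.png",None,1.5);pickle.dump(c,open("w1.pkl","wb"));print(arm.read_state()["ee_pos"])
E
```

```text
[0.54249287 0.02984676 0.2726204 ]
```

View pics/w1.png

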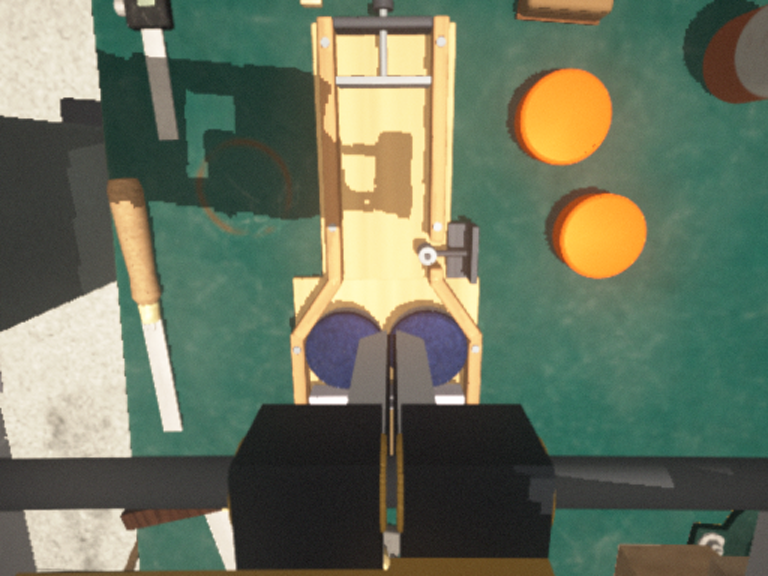

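```bash
python3 - <<'E'
from h import *
import pickle
c=pickle.load(open("w1.pkl","rb"))
g=lambda x,y,z:(atz(c,((x+.5)/1.5-.5,(y+.5)/1.5-.5),z)*1000).round(1)
print("lane inner top L/R row120",g(340,120,.034),g(430,120,.034)," row200",g(339,205,.034),g(432,205,.034))
print("outer L/R",g(317,60,.034),g(452,60,.034))
print("roller",g(428,256,.034)); print("stop face top edge",g(337,86,.03),g(430,85,.03))
print("stop holder",g(385,22,.034))
print("shoulder inner corner mouth L/R",g(341,280,.034),g(430,280,.034), "outer chamber",g(291,345,.034),g(481,345,.034))
for a in [(304,347,.036),(467,347,.036),(345,310,.036),(429,310,.036)]: print("lid",g(*a))
E
python3 - <<'E'
import sys;sys.path.insert(0,".")
E
python3 - <<'E'
from h import *
import pickle
c=pickle.load(open("w1.pkl","rb")); save(c,"w1c.png",(180,0,340,280),2.1)
E
```

```text
lane inner top L/R row120 [496.2 129.9  34. ] [567.  134.6  34. ]  row200 [497.9  63.7  34. ] [574.5  68.8  34. ]
outer L/R [477.1 171.8  34. ] [579.9 178.6  34. ]
roller [574.9  25.9  34. ]
stop face top edge [492.5 155.   30. ] [565.  160.6  30. ]
stop holder [527.3 201.1  34. ]
shoulder inner corner mouth L/R [502.  -0.  34.] [578.4   5.   34. ] outer chamber [459.8 -62.8  34. ] [629.  -51.6  34. ]
lid [471.8 -63.2  36. ]
lid [616.4 -53.5  36. ]
lid [506.7 -26.2  36. ]
lid [579.7 -21.4  36. ]
```

View pics/w1c.png

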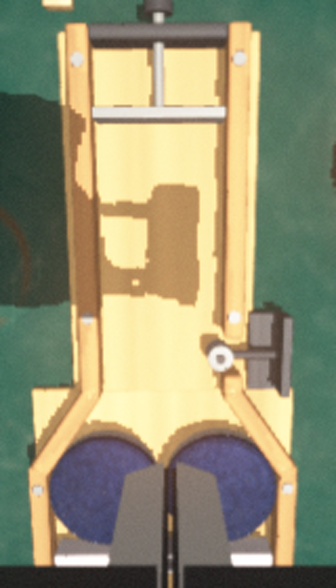

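Emit:
play_rows:
  motion:
    - [[-24,-40,0,0],[-24,-40,-38,0],[-24,-40,-76,0],[-24,-40,-114,0],[-24,-40,-150,0]]

```text
time: 3.03
ee_pos: [0.5174, -0.0099, 0.1219]
eef_rot: [-3.14, -0.105, -0.004]
wrist_force: [1.5, 0.3, -0.8]
width: 0.0007
```

```bash
cat > st.py <<'E'
from h import *
s=arm.read_state();p=np.array(s["ee_pos"])*1000;d=p[:2]-[540.5,1];c,sn=np.cos(.068),np.sin(.068)
print("t",s["time"],"mag x,y",(c*d[0]+sn*d[1]).round(1),(-sn*d[0]+c*d[1]).round(1),"z",p[2].round(1),"yaw",round(2*np.arctan2(s["eef_rot"][1],s["eef_rot"][0]),3),"F",np.round(s["wrist_force"],1))
E
python3 st.py
```

```text
t 3.0333 mag x,y -23.8 -9.3 z 121.9 yaw -6.216 F [ 1.5  0.3 -0.8]
```

Emit:
play_rows:
  motion:
    - [[1.5,-0.5,-30,0],[1.5,-0.5,-55,0],[1.5,-0.5,-75,0],[1.5,-0.5,-89,0],[1.5,-0.5,-89,0]]

```text
time: 3.45
ee_pos: [0.517, -0.0099, 0.0311]
eef_rot: [-3.139, -0.106, 0.001]
wrist_force: [-0.3, 0.5, -0.3]
width: 0.0008
```

```bash
cat > look.py <<'E'
import sys
from h import *
c=arm.read_camera(sys.argv[1]);b=eval(sys.argv[3]) if len(sys.argv)>3 else None
save(c,sys.argv[2]+".png",b,3.5 if b else 1.5)
E
python3 st.py; python3 look.py wrist w2; python3 look.py scene s2 "(130,110,330,260)"
```

```text
t 3.45 mag x,y -24.2 -9.3 z 31.1 yaw -6.216 F [-0.3  0.5 -0.3]
```

View pics/w2.png

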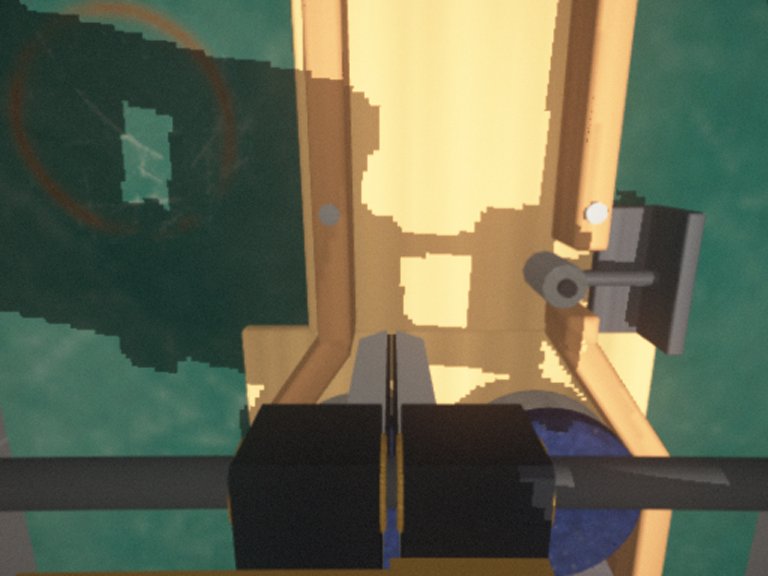

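View pics/s2.png

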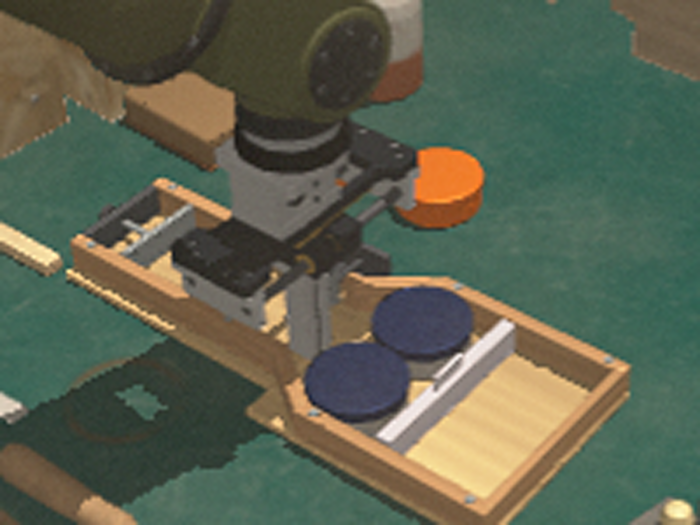

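Emit:
play_rows:
  motion:
    - [[1.5,-3,0,0],[1.7,-6,0,0],[1.9,-9,0,0],[2.1,-12,0,0],[2.3,-15,0,0]]

```text
time: 3.97
ee_pos: [0.5212, -0.0256, 0.0342]
eef_rot: [-3.14, -0.106, -0.006]
wrist_force: [-0.5, 0.3, -0.3]
width: 0.0004
```

Emit:
play_rows:
  motion:
    - [[0.2,-3,0,0],[0.4,-6,0,0],[0.6,-9,0,0],[0.8,-12,0,0],[1,-15,0,0]]

```text
time: 4.38
ee_pos: [0.5222, -0.0407, 0.0342]
eef_rot: [-3.14, -0.106, -0.006]
wrist_force: [-0.2, 3.8, 0.2]
width: 0.0005
```

```bash
python3 st.py; python3 look.py scene s3 "(130,110,330,260)"
```

```text
t 4.3833 mag x,y -21.1 -40.4 z 34.2 yaw -6.216 F [-0.2  3.8  0.2]
```

View pics/s3.png

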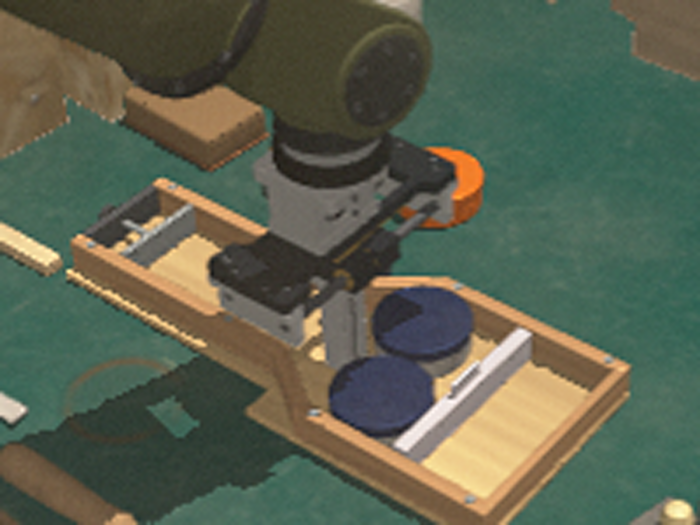

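Emit:
play_rows:
  motion:
    - [[0.2,-4,-1,0],[0.5,-8,-1,0],[0.8,-12,-1,0],[1.1,-16,-1,0],[1.4,-20,-1,0]]

```text
time: 4.85
ee_pos: [0.5238, -0.0614, 0.0334]
eef_rot: [-3.14, -0.106, -0.006]
wrist_force: [0.6, 4.2, 3.6]
width: 0.0007
```

Emit:
play_rows:
  motion:
    - [[0.2,-4,0,0],[0.5,-8,0,0],[0.8,-12,0,0],[1.1,-16,0,0],[1.2,-17,0,0]]

```text
time: 5.27
ee_pos: [0.5251, -0.079, 0.0334]
eef_rot: [-3.14, -0.105, -0.006]
wrist_force: [0.4, 5.2, 3.5]
width: 0.0005
```

```bash
python3 st.py; python3 look.py scene s4 "(130,110,330,260)"; python3 look.py wrist w4; python3 look.py side d4 "(180,120,380,270)"
```

```text
t 5.2667 mag x,y -20.8 -78.8 z 33.4 yaw -6.216 F [0.4 5.2 3.5]
```

View pics/s4.png

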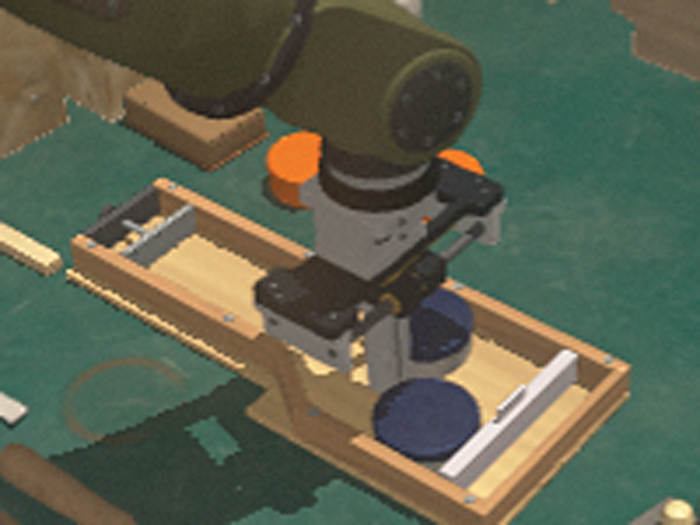

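View pics/d4.png

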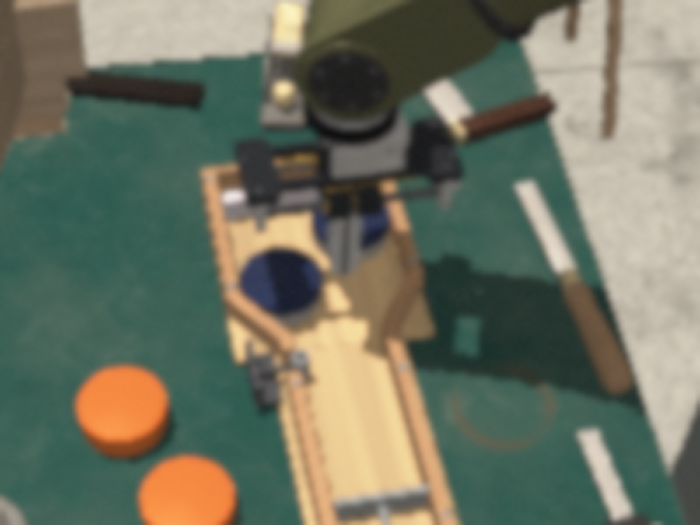

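Emit:
play_rows:
  motion:
    - [[-0.5,7,0,0],[-0.5,8,30,0],[-0.5,8,55,0],[25,-18,55,0],[55,-40,55,0]]

```text
time: 5.83
ee_pos: [0.5807, -0.1188, 0.0905]
eef_rot: [3.138, 0.108, 0.01]
wrist_force: [0.1, 0.4, 0.3]
width: 0.0004
```

```bash
python3 st.py; python3 look.py wrist w5;python3 look.py scene s5 "(130,110,330,260)"
```

```text
t 5.8333 mag x,y 32.0 -122.3 z 90.5 yaw 0.069 F [0.1 0.4 0.3]
```

View pics/w5.png

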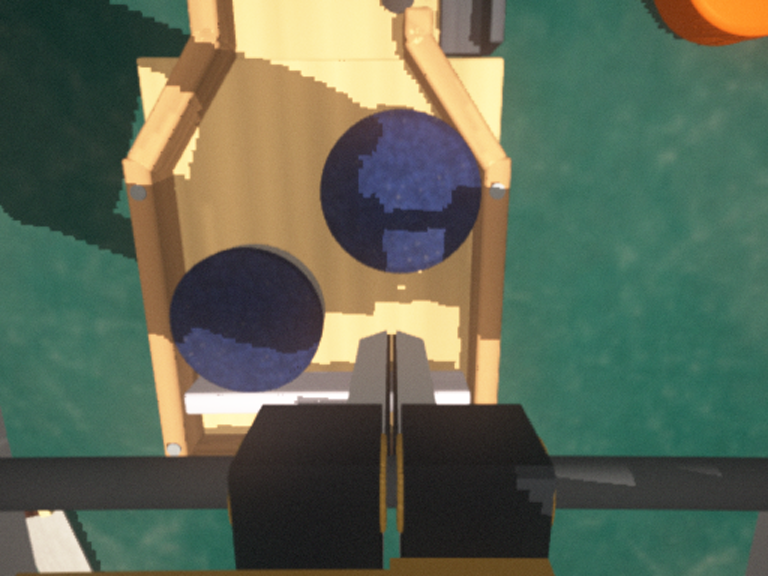

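View pics/s5.png

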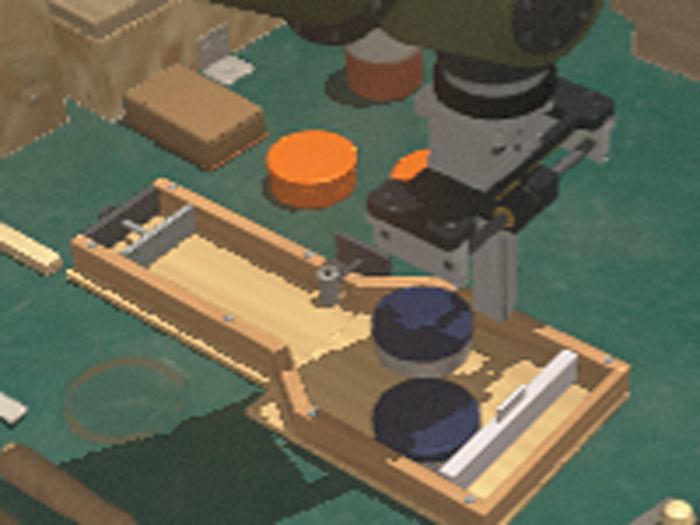

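Emit:
play_rows:
  motion:
    - [[2.5,-6,0,0],[2.5,-6,-20,0],[2.5,-6,-40,0],[2.5,-6,-57,0],[2.5,-6,-57,0]]

```text
time: 6.35
ee_pos: [0.5827, -0.126, 0.0279]
eef_rot: [3.14, 0.104, 0.0]
wrist_force: [-0.6, 0.4, -0.9]
width: 0.0003
```

Emit:
play_rows:
  motion:
    - [[0.3,-5,0,0],[0.7,-10,0,0],[1,-15,0,0],[1.3,-20,0,0],[1.7,-25,0,0]]

```text
time: 6.77
ee_pos: [0.5848, -0.1515, 0.0288]
eef_rot: [3.14, 0.103, 0.002]
wrist_force: [0.3, 4.6, 3.7]
width: 0.0006
```

Emit:
play_rows:
  motion:
    - [[0.3,-4,0,0],[0.5,-8,0,0],[0.8,-12,0,0],[1.1,-15,0,0],[1.2,-17,0,0]]

```text
time: 7.18
ee_pos: [0.5862, -0.1689, 0.029]
eef_rot: [3.14, 0.103, 0.003]
wrist_force: [0.1, 2.8, 2.6]
width: 0.0003
```

```bash
python3 st.py; python3 look.py wrist w6;python3 look.py scene s6 "(130,110,330,260)"
```

```text
t 7.1833 mag x,y 34.0 -172.7 z 29.0 yaw 0.066 F [0.1 2.8 2.6]
```

View pics/w6.png

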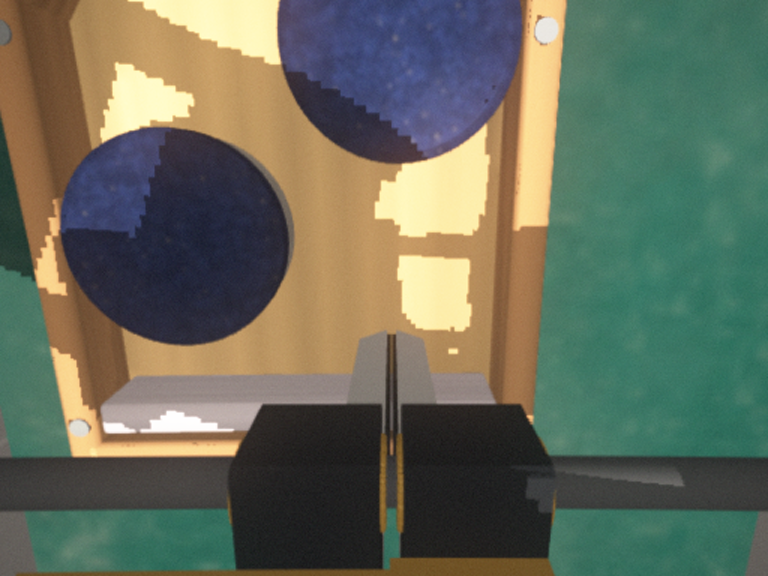

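View pics/s6.png

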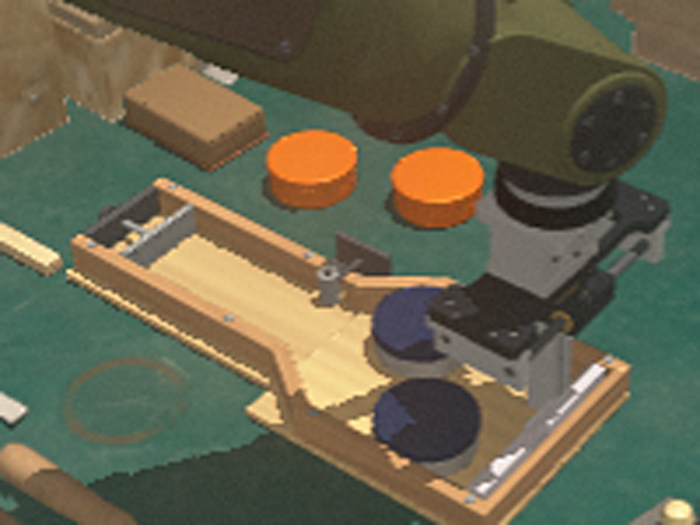

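Emit:
play_rows:
  motion:
    - [[-0.5,12,3,0],[-1,25,3,0],[-1.5,37,3,0],[-2,48,3,0],[-2.5,56,3,0]]

```text
time: 7.7
ee_pos: [0.5835, -0.111, 0.0319]
eef_rot: [3.139, 0.105, 0.003]
wrist_force: [-0.3, 0.1, 0.6]
width: 0.0006
```

```bash
python3 st.py
```

```text
t 7.7 mag x,y 35.3 -114.7 z 31.9 yaw 0.067 F [-0.3  0.1  0.6]
```

Emit:
play_rows:
  motion:
    - [[-0.5,3,0,0],[-1,6,0,0],[-2,8.5,0,0],[-4,11,0,0],[-6,13.5,0,0]]

```text
time: 8.12
ee_pos: [0.5773, -0.0977, 0.0319]
eef_rot: [3.139, 0.104, 0.003]
wrist_force: [0.4, -0.6, 0.1]
width: 0.0003
```

```bash
python3 st.py
```

```text
t 8.1167 mag x,y 30.0 -101.0 z 31.9 yaw 0.066 F [ 0.4 -0.6  0.1]
```

Emit:
play_rows:
  motion:
    - [[-2.3,2.9,0,0],[-4.6,5.8,0,0],[-6.9,8.7,0,0],[-9.2,11.6,0,0],[-11.5,14.5,0,0]]

```text
time: 8.53
ee_pos: [0.5655, -0.0829, 0.0319]
eef_rot: [3.139, 0.104, 0.003]
wrist_force: [0.2, -1.4, -0.6]
width: 0.0003
```

```bash
python3 st.py; python3 look.py wrist w7;python3 look.py scene s7 "(130,110,330,260)"
```

```text
t 8.5333 mag x,y 19.3 -85.4 z 31.9 yaw 0.066 F [ 0.2 -1.4 -0.6]
```

View pics/w7.png

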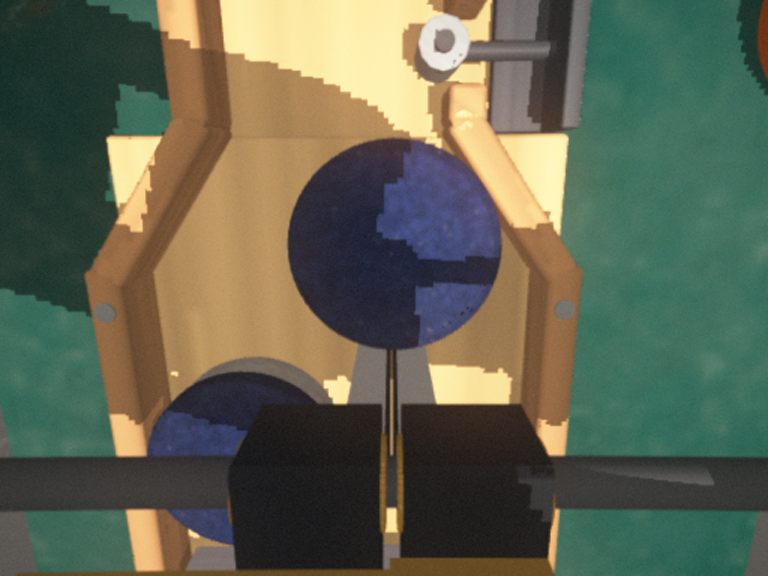

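View pics/s7.png

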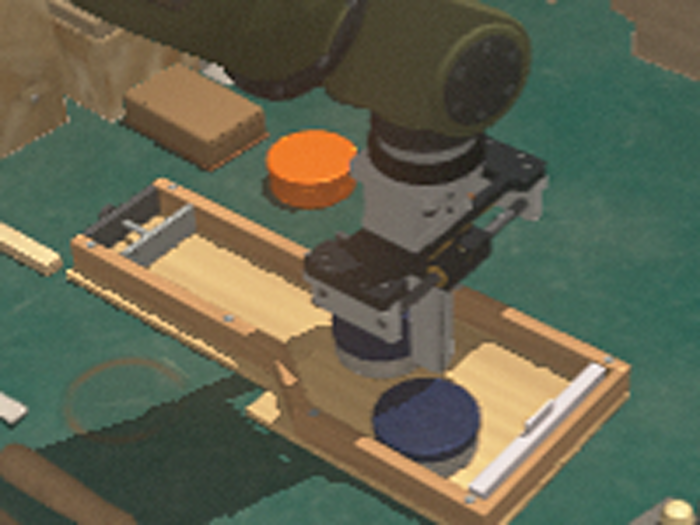

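Emit:
play_rows:
  motion:
    - [[-2.3,2.9,0,0],[-4.6,5.8,0,0],[-6.9,8.7,0,0],[-9.2,11.6,0,0],[-11.5,14.5,0,0]]

```text
time: 9.05
ee_pos: [0.5537, -0.0679, 0.0319]
eef_rot: [3.139, 0.105, 0.002]
wrist_force: [-0.3, -2.2, -0.8]
width: 0.0004
```

Emit:
play_rows:
  motion:
    - [[-2.3,2.9,0,0],[-4.6,5.8,0,0],[-6.9,8.7,0,0],[-8.7,11.6,0,0],[-9.7,14.5,0,0]]

```text
time: 9.47
ee_pos: [0.5438, -0.053, 0.0319]
eef_rot: [3.139, 0.105, 0.002]
wrist_force: [1.4, -0.6, -0.7]
width: 0.0005
```

```bash
python3 st.py; python3 look.py wrist w8
```

```text
t 9.4667 mag x,y -0.4 -54.1 z 31.9 yaw 0.067 F [ 1.4 -0.6 -0.7]
```

View pics/w8.png

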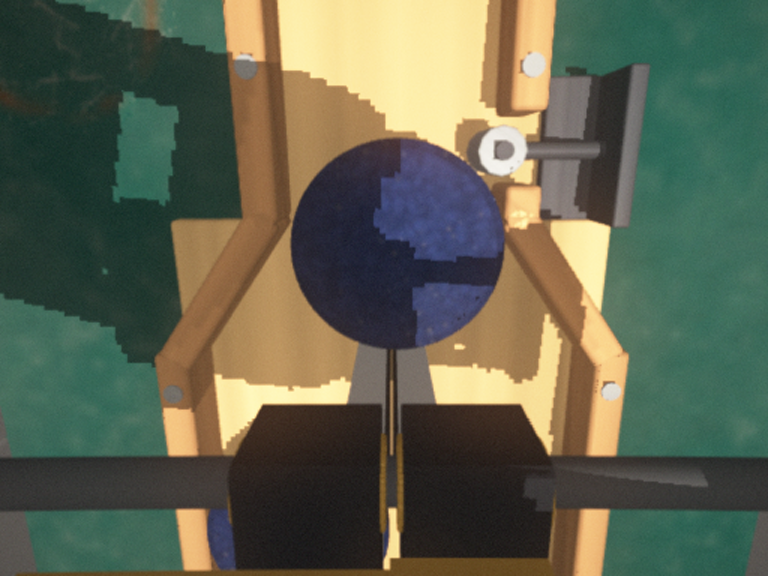

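Emit:
play_rows:
  motion:
    - [[-0.2,2.5,0,0],[-0.3,5,0,0],[-0.5,7.5,0,0],[-0.7,10,0,0],[-0.9,12.5,0,0]]

```text
time: 9.93
ee_pos: [0.5429, -0.0404, 0.0319]
eef_rot: [3.139, 0.105, 0.002]
wrist_force: [-0.6, -5.7, -0.2]
width: 0.0004
```

Emit:
play_rows:
  motion:
    - [[-0.2,2.5,0,0],[-0.3,5,0,0],[-0.5,7.5,0,0],[-0.7,10,0,0],[-0.9,12.5,0,0]]

```text
time: 10.35
ee_pos: [0.542, -0.0281, 0.0319]
eef_rot: [3.138, 0.105, 0.002]
wrist_force: [-0.2, -4.8, 0.4]
width: 0.0002
```

```bash
python3 st.py; python3 look.py wrist w9
```

```text
t 10.35 mag x,y -0.4 -29.1 z 31.9 yaw 0.067 F [-0.2 -4.8  0.4]
```

View pics/w9.png

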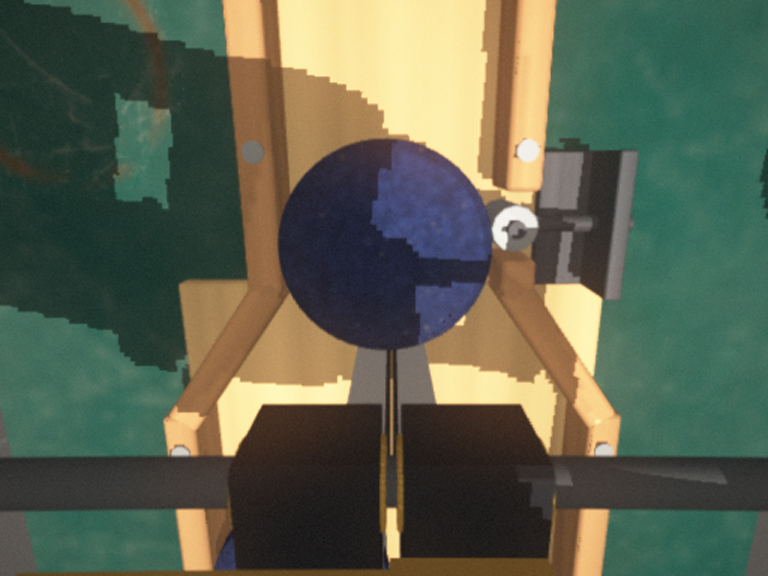

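Emit:
play_rows:
  motion:
    - [[-0.2,2.5,0,0],[-0.3,5,0,0],[-0.5,7.5,0,0],[-0.7,10,0,0],[-0.9,12.5,0,0]]

```text
time: 10.82
ee_pos: [0.5412, -0.0148, 0.0319]
eef_rot: [3.139, 0.105, 0.003]
wrist_force: [0.7, -4.0, -0.5]
width: 0.0
```

Emit:
play_rows:
  motion:
    - [[-0.2,3,0,0],[-0.4,6,0,0],[-0.6,9,0,0],[-0.8,12,0,0],[-1.1,15,0,0]]

```text
time: 11.23
ee_pos: [0.54, 0.0006, 0.0319]
eef_rot: [3.139, 0.105, 0.003]
wrist_force: [-0.0, -1.4, 0.5]
width: 0.0004
```

Emit:
play_rows:
  motion:
    - [[-0.2,3,0,0],[-0.4,6,0,0],[-0.6,9,0,0],[-0.8,12,0,0],[-1.1,15,0,0]]

```text
time: 11.65
ee_pos: [0.5389, 0.016, 0.0319]
eef_rot: [3.139, 0.105, 0.002]
wrist_force: [0.3, -0.2, 0.4]
width: 0.0004
```

```bash
python3 st.py; python3 look.py wrist w10
```

```text
t 11.65 mag x,y -0.6 15.1 z 31.9 yaw 0.067 F [ 0.3 -0.2  0.4]
```

View pics/w10.png

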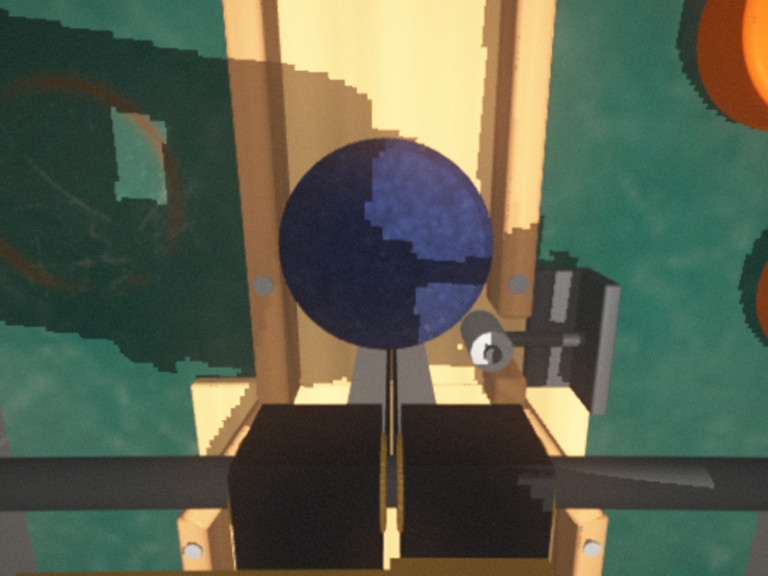

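Emit:
play_rows:
  motion:
    - [[0.5,-8,0,0],[0.5,-8,30,0],[1,-12,58,0],[8,-48,58,0],[15,-84,58,0]]

```text
time: 12.12
ee_pos: [0.5547, -0.0683, 0.0918]
eef_rot: [3.138, 0.11, 0.008]
wrist_force: [0.4, 0.1, -0.4]
width: 0.0002
```

Emit:
play_rows:
  motion:
    - [[6,-35,0,0],[12,-70,0,0],[17,-95,0,0],[17,-95,0,0],[17,-95,0,0]]

```text
time: 12.53
ee_pos: [0.5714, -0.1649, 0.0915]
eef_rot: [3.138, 0.106, 0.007]
wrist_force: [1.0, 0.4, -0.2]
width: 0.0003
```

```bash
python3 st.py; python3 look.py wrist w11;python3 look.py scene s11 "(130,110,330,260)"
```

```text
t 12.5333 mag x,y 19.5 -167.6 z 91.5 yaw 0.068 F [ 1.   0.4 -0.2]
```

View pics/w11.png

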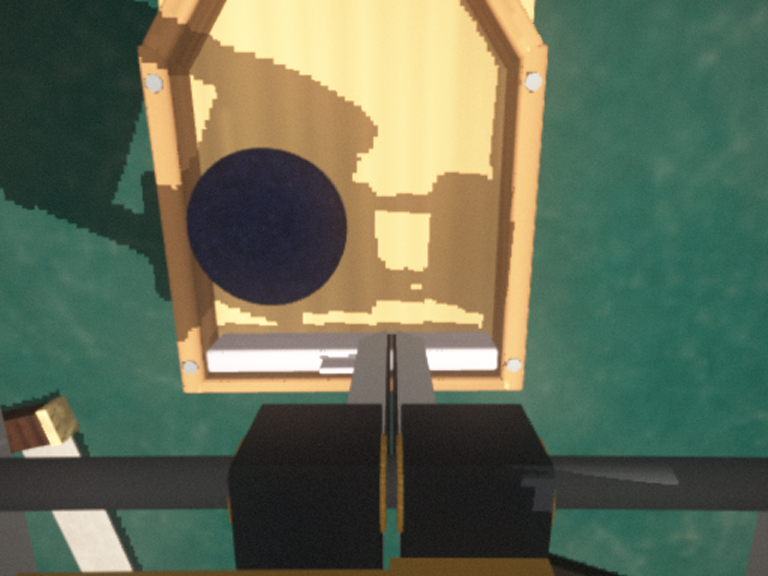

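View pics/s11.png

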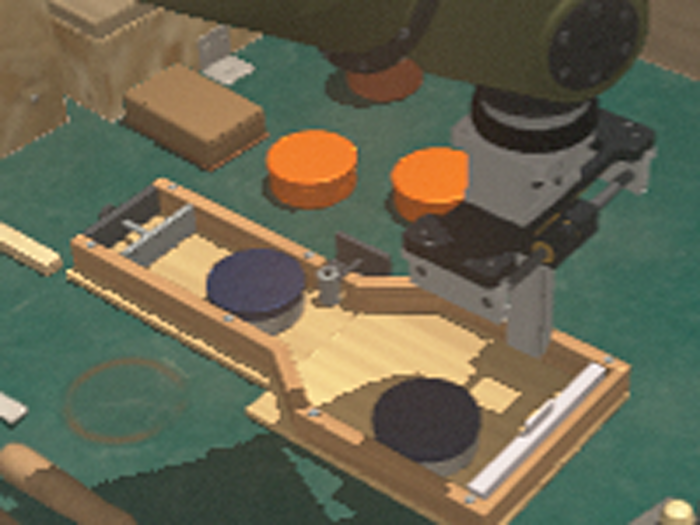

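Emit:
play_rows:
  motion:
    - [[0,-1,-20,0],[0,-1,-40,0],[0,-1,-59,0],[0,-1,-59,0],[-7,-1.5,-59,0]]

```text
time: 13.05
ee_pos: [0.5646, -0.1634, 0.0325]
eef_rot: [3.139, 0.113, 0.006]
wrist_force: [0.6, 0.1, -0.2]
width: 0.0006
```

Emit:
play_rows:
  motion:
    - [[-5,-0.3,0,0],[-10,-0.7,0,0],[-15,-1,0,0],[-20,-1.3,0,0],[-27,-1.8,0,0]]

```text
time: 13.47
ee_pos: [0.5374, -0.1654, 0.0332]
eef_rot: [3.138, 0.113, 0.008]
wrist_force: [1.1, -0.7, -0.5]
width: 0.0008
```

```bash
python3 st.py; python3 look.py wrist w12;python3 look.py scene s12 "(130,110,330,260)"
```

```text
t 13.4667 mag x,y -14.4 -165.8 z 33.2 yaw 0.072 F [ 1.1 -0.7 -0.5]
```

View pics/w12.png

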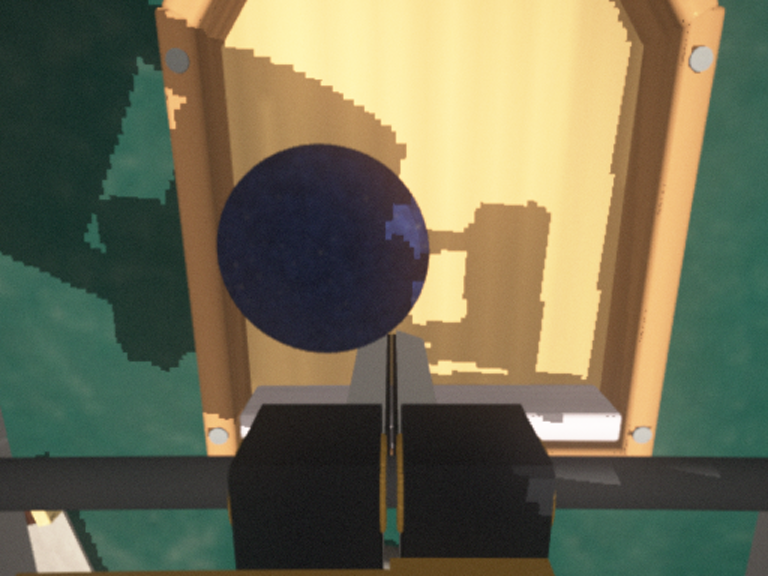

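View pics/s12.png

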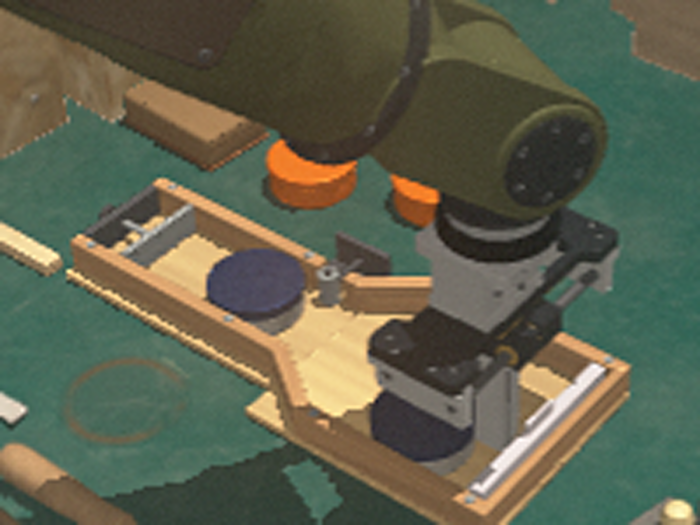

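Emit:
play_rows:
  motion:
    - [[-1,4,-1,-0.004],[-2,8,-1,-0.004],[-3,12,-1,-0.004],[-4,16,-1,-0.004],[-5,20,-1,-0.004]]

```text
time: 13.98
ee_pos: [0.5317, -0.1448, 0.0318]
eef_rot: [3.139, 0.106, 0.005]
wrist_force: [0.3, -1.2, 1.3]
width: 0.0007
```

Emit:
play_rows:
  motion:
    - [[-1,4,0,0],[-2,8,0,0],[-3,12,0,0],[-4,16,0,0],[-5,20,0,0]]

```text
time: 14.4
ee_pos: [0.5266, -0.1244, 0.0318]
eef_rot: [3.139, 0.106, 0.005]
wrist_force: [0.4, -0.6, -0.3]
width: 0.0004
```

```bash
python3 st.py; python3 look.py wrist w13
```

```text
t 14.4 mag x,y -22.4 -124.1 z 31.8 yaw 0.068 F [ 0.4 -0.6 -0.3]
```

View pics/w13.png

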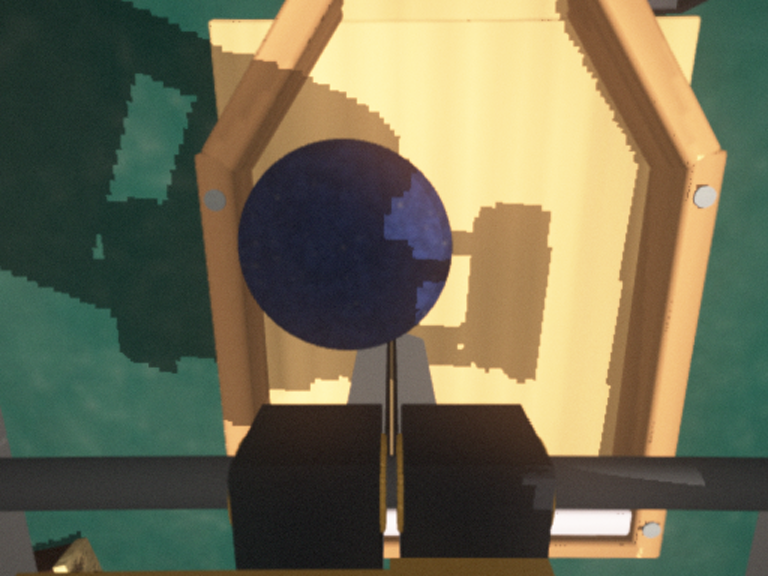

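Emit:
play_rows:
  motion:
    - [[-1,4,0,0],[-2,8,0,0],[-3,12,0,0],[-4,16,0,0],[-4,20,0,0]]

```text
time: 14.87
ee_pos: [0.5223, -0.1035, 0.0317]
eef_rot: [3.139, 0.107, 0.005]
wrist_force: [1.2, -2.2, -0.6]
width: 0.0003
```

Emit:
play_rows:
  motion:
    - [[1.5,3,0,0],[3,6,0,0],[5,9,0,0],[7,12,0,0],[9,15,0,0]]

```text
time: 15.28
ee_pos: [0.5316, -0.0882, 0.0317]
eef_rot: [3.139, 0.107, 0.005]
wrist_force: [0.8, -0.6, -0.5]
width: 0.0003
```

```bash
python3 st.py; python3 look.py wrist w14
```

```text
t 15.2833 mag x,y -14.9 -88.4 z 31.7 yaw 0.068 F [ 0.8 -0.6 -0.5]
```

View pics/w14.png

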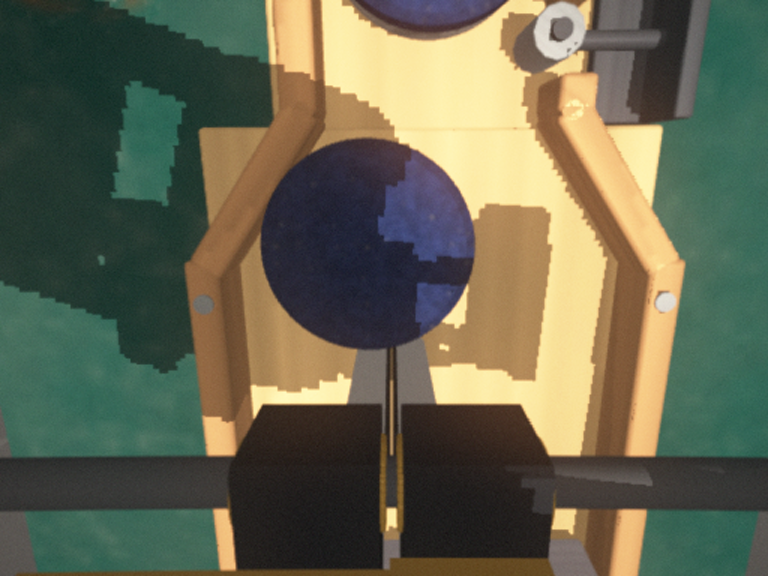

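Emit:
play_rows:
  motion:
    - [[1,3.2,0,0],[2,6.4,0,0],[3,9.6,0,0],[4.2,12.8,0,0],[5.4,16,0,0]]

```text
time: 15.75
ee_pos: [0.5373, -0.0715, 0.0317]
eef_rot: [3.139, 0.107, 0.005]
wrist_force: [0.6, -1.9, -0.3]
width: 0.0005
```

Emit:
play_rows:
  motion:
    - [[1.3,3.2,0,0],[2.6,6.4,0,0],[3.9,9.6,0,0],[5.2,12.8,0,0],[6.4,16,0,0]]

```text
time: 16.17
ee_pos: [0.5438, -0.0551, 0.0317]
eef_rot: [3.139, 0.107, 0.005]
wrist_force: [0.1, -0.8, 0.3]
width: 0.0008
```

```bash
python3 st.py; python3 look.py wrist w15
```

```text
t 16.1667 mag x,y -0.5 -56.2 z 31.7 yaw 0.068 F [ 0.1 -0.8  0.3]
```

View pics/w15.png

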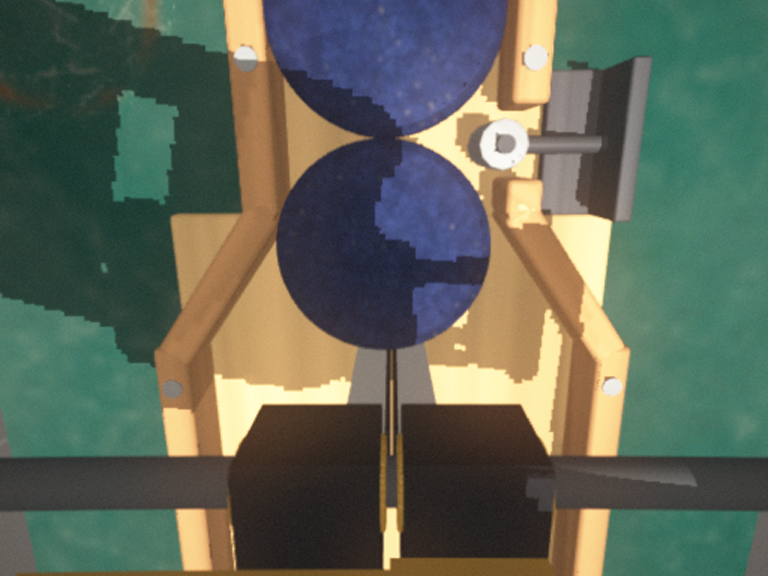

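Emit:
play_rows:
  motion:
    - [[-0.2,2.5,0,0],[-0.3,5,0,0],[-0.5,7.5,0,0],[-0.7,10,0,0],[-0.9,12.5,0,0]]

```text
time: 16.63
ee_pos: [0.5429, -0.0422, 0.0317]
eef_rot: [3.139, 0.108, 0.005]
wrist_force: [-0.7, -5.5, -0.0]
width: 0.0006
```

Emit:
play_rows:
  motion:
    - [[-0.2,2.5,0,0],[-0.3,5,0,0],[-0.5,7.5,0,0],[-0.7,10,0,0],[-0.9,12.5,0,0]]

```text
time: 17.05
ee_pos: [0.5419, -0.0301, 0.0317]
eef_rot: [3.138, 0.108, 0.004]
wrist_force: [-0.4, -5.8, 0.5]
width: 0.0005
```

Emit:
play_rows:
  motion:
    - [[-0.2,2.5,0,0],[-0.3,5,0,0],[-0.5,7.5,0,0],[-0.7,10,0,0],[-0.9,12.5,0,0]]

```text
time: 17.47
ee_pos: [0.541, -0.0177, 0.0317]
eef_rot: [3.137, 0.107, 0.005]
wrist_force: [0.1, -4.6, 0.2]
width: 0.0001
```

```bash
python3 st.py; python3 look.py wrist w16; python3 look.py scene s16 "(130,110,330,260)"
```

```text
t 17.4667 mag x,y -0.8 -18.7 z 31.7 yaw 0.068 F [ 0.1 -4.6  0.2]
```

View pics/w16.png

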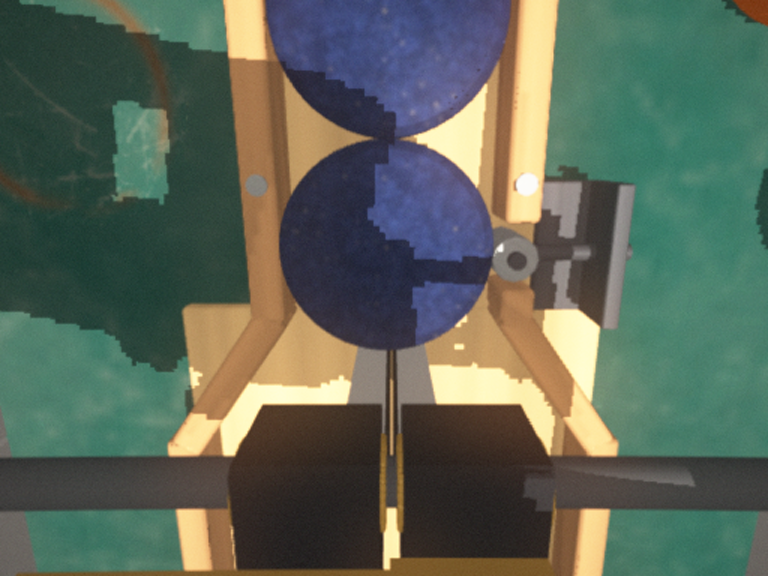

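View pics/s16.png

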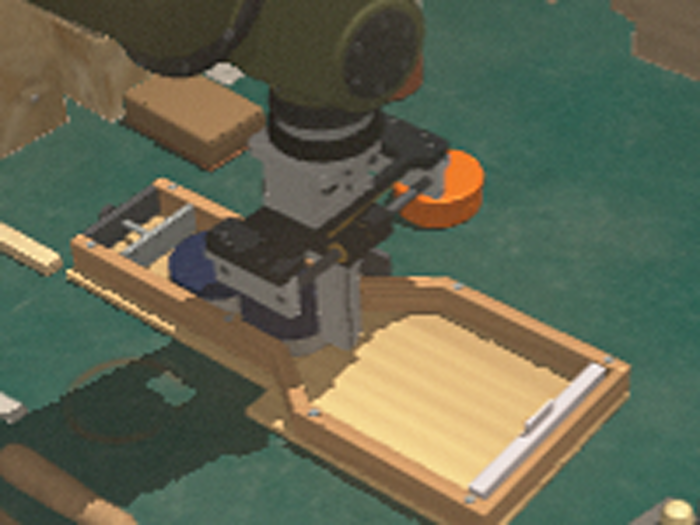

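Emit:
play_rows:
  motion:
    - [[-0.2,2.5,0,0],[-0.3,5,0,0],[-0.5,7.5,0,0],[-0.7,10,0,0],[-0.9,12.5,0,0]]

```text
time: 17.98
ee_pos: [0.5401, -0.0044, 0.0317]
eef_rot: [3.138, 0.108, 0.005]
wrist_force: [0.5, -2.0, 0.3]
width: 0.0008
```

Emit:
play_rows:
  motion:
    - [[-0.1,1.5,0,0],[-0.2,3,0,0],[-0.3,4.5,0,0],[-0.4,6,0,0],[-0.5,7,0,0]]

```text
time: 18.4
ee_pos: [0.5395, 0.0029, 0.0317]
eef_rot: [3.138, 0.108, 0.004]
wrist_force: [0.1, -0.7, -0.5]
width: 0.0004
```

```bash
python3 st.py; python3 look.py scene s17 "(130,110,330,260)"
```

```text
t 18.4 mag x,y -0.9 2.0 z 31.7 yaw 0.069 F [ 0.1 -0.7 -0.5]
```

View pics/s17.png

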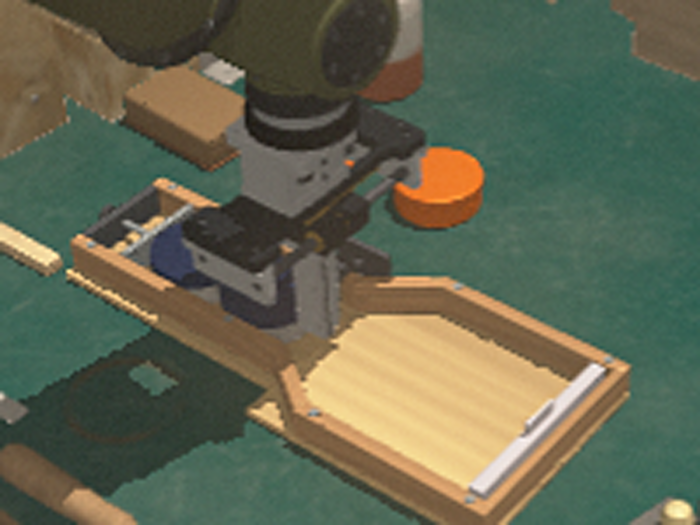

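Emit:
play_rows:
  motion:
    - [[0,0.5,0,0],[-0.1,1,0,0],[-0.1,1.5,0,0],[-0.1,2,0,0],[-0.2,2.5,0,0]]

```text
time: 18.87
ee_pos: [0.5393, 0.0055, 0.0317]
eef_rot: [3.138, 0.108, 0.004]
wrist_force: [-0.3, -0.3, 0.1]
width: 0.0004
```

Emit:
play_rows:
  motion:
    - [[0,0.5,0,0],[-0.1,1,0,0],[-0.1,1.5,0,0],[-0.1,2,0,0],[-0.2,2.5,0,0]]

```text
time: 19.28
ee_pos: [0.5393, 0.0068, 0.0318]
eef_rot: [3.136, 0.108, 0.005]
wrist_force: [1.2, -15.3, -0.9]
width: 0.0005
```

Emit:
play_rows:
  motion:
    - [[0,-2,0,0],[0.3,-6,0,0],[0.8,-12,0,0],[0.8,-12,25,0],[0.8,-12,50,0]]

```text
time: 19.7
ee_pos: [0.5392, -0.0056, 0.0813]
eef_rot: [3.137, 0.107, 0.0]
wrist_force: [-0.2, -0.2, -0.1]
width: 0.0003
```

Emit:
play_rows:
  motion:
    - [[0,0,38,0],[0,0,76,0],[0,-30,110,0],[0,-60,140,0],[0,-60,140,0]]

```text
time: 20.12
ee_pos: [0.5406, -0.0692, 0.227]
eef_rot: [3.135, 0.104, 0.012]
wrist_force: [0.2, 0.5, 1.4]
width: 0.0005
```

```bash
python3 st.py; python3 look.py wrist w18; python3 look.py scene s18 "(130,110,330,260)"; python3 look.py side d18 "(180,120,380,270)"
```

```text
t 20.1167 mag x,y -4.6 -70.0 z 227.0 yaw 0.066 F [0.2 0.5 1.4]
```

View pics/w18.png

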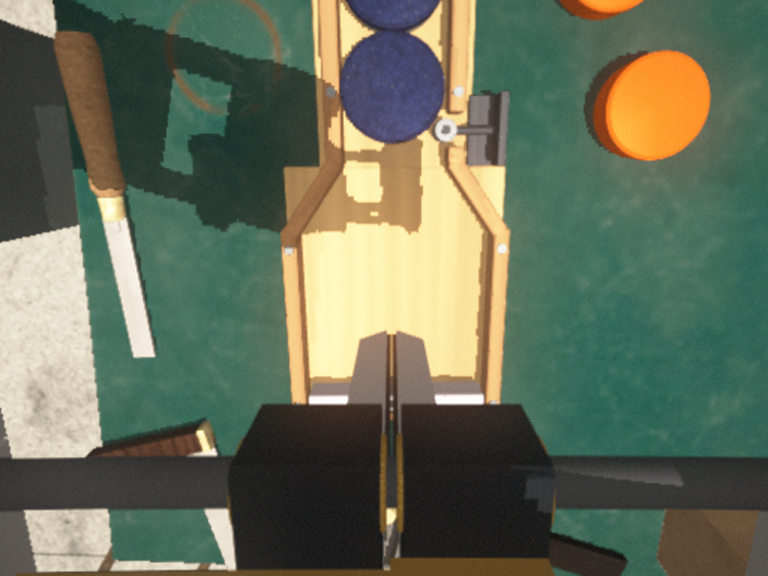

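View pics/s18.png

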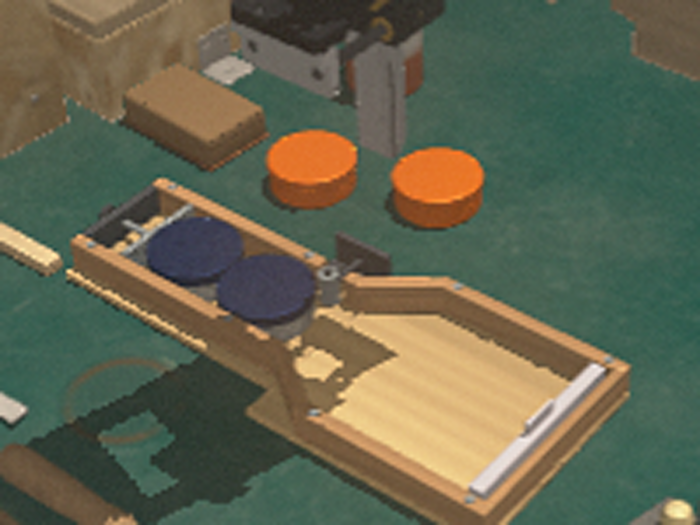

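View pics/d18.png

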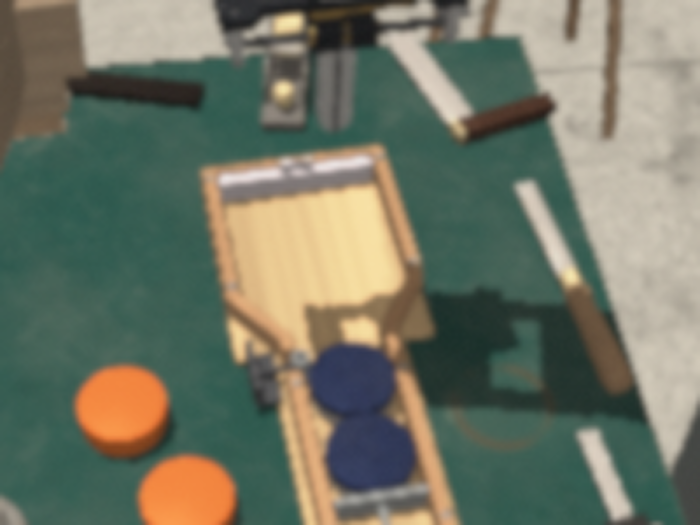

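Emit:
play_rows:
  motion:
    - [[0,35,20,0],[0,70,40,0],[0,105,40,0],[0,105,40,0],[0,105,40,0]]

```text
time: 20.68
ee_pos: [0.5384, 0.0414, 0.259]
eef_rot: [3.137, 0.112, -0.005]
wrist_force: [-0.1, 0.7, -0.1]
width: 0.0004
```

```bash
python3 st.py; python3 - <<'E'
from h import *
c=arm.read_camera("wrist");save(c,"w19.png",(180,0,340,200),3)
E
```

```text
t 20.6833 mag x,y 0.7 40.5 z 259.0 yaw 0.071 F [-0.1  0.7 -0.1]
```

View pics/w19.png

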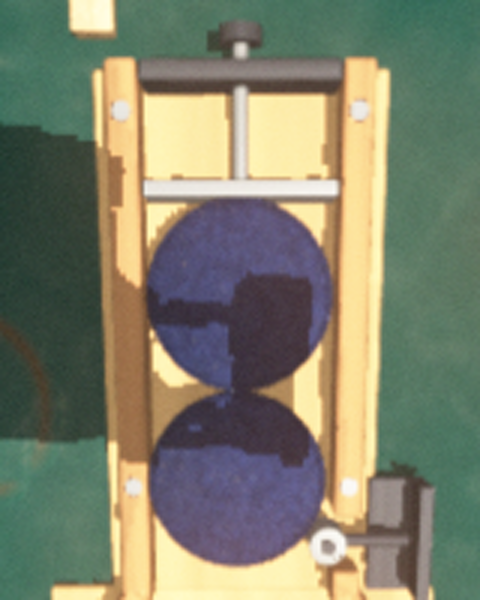

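The front lid touches the stop at crop row ~200. The tins touch each other at ~390, and the roller at (328,545) has closed behind the rear tin. I'm handing in the job.

```bash
python3 -c "
from workcell import arm
print(arm.job_done())"
```

```text
the job is handed in; nothing more can be done
None
```

Both dark-blue tins are in the lane one behind the other, pressed home against the end stop, and I handed the job in at about 21 s of the 72 s allowed.

- **What I did:** With closed fingers I nudged the -x tin about 60 mm back, then pushed the follower plate clear of it. I slid the +x tin past the roller, brought the second tin up behind it, and pushed the row until it came up firm.
- **Force on the tins:** It read at most about 6 N past the roller and rose sharply to 15.3 N at the stop. I read the force only at the end of each move, so a brief peak within a move could have gone unseen. No push reading came near 20 N.
- **Stop position:** The feel puts the stop face at about y = 0.159 m in the magazine's frame, and the picture gave about 0.158 m, so the two agree.
- **Last pictures:** They show the tins flat, touching each other and the stop, the roller closed behind the second tin, and the gripper clear. The orange tins and the bystanders in view were where they started.
- **One odd reading:** About 3.5 N upward showed on the tool while it was pushing the first tin and the follower back. I put it down to friction, and nothing was lifted.

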